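Close a holding jig on a moulding and set its thumbscrew with play

TASK

Slide the jig's moving jaw gently shut until it presses the wooden moulding offcut against the fixed jaw. Then turn the brass thumbscrew on the moving jaw clockwise until it seats, back it off a quarter turn so that the jaw can still follow the wood as it moves, and finish while still holding the thumbscrew there with the jaw shut on the moulding. Leave the other things where they lie.

Things in the scene. Friction and masses are not known exactly. Their poses are not given: they have to be found in the camera images.
- jig: Grey bench jig fixed to the worktop: a bed 90 x 240 x 14 mm (x, y, z of its own frame), origin under the bed's centre at worktop height, z up. A dark steel fixed jaw 74 mm wide (x) stands on its +y end: its face looks to -y at y = +60 mm, its top is 51 mm above the worktop. The moving jaw slides along the jig's y.
- jaw_block: Dark steel moving jaw, 74 x 40 x 34 mm, top 51 mm above the worktop, on the -y side of the moulding; axes parallel to the jig's. Origin at worktop height below the middle of its front face (the face looks to +y); its back is 40 mm behind, at y = -40 mm. The thumbscrew stands on it, 20 mm behind the front face, so the jaw can be moved by the thumbscrew as well as by its back face.
- jaw (a joint): Travel of the moving jaw toward the fixed jaw (along the jig's +y) in m: 0 = fully open, gap between faces 80 mm; gap = 80 mm minus the value; stop at 0.060. About 0.044 when shut on the moulding. Slides with about 3 N friction (plus 15 N per m/s) at any setting of the thumbscrew and stays where it is left.
- moulding: Loose piece of wooden frame moulding with a step, about 0.12 kg, 80 mm long (own x), 36 mm wide (own y), 27 mm high, lying on the jig's bed between the jaws, not touching them at the start and slightly askew. Origin at the centre of its underside. When shut it lies square against the fixed jaw, its origin at about y = +42 mm of the jig.
- paddle: Flat brass thumb-piece of the thumbscrew: a plate 38 mm long (own x), 10 mm thick (own y), 26 mm high (own z, up) with rounded edges. Origin at its centre, 81 mm above the worktop, on the screw's upright axis. A 5 mm radius stem, with an 18 mm collar right under the plate, leads down to a 24 mm boss that ends 54.5 mm above the worktop. Grip it across its thickness from above. Its height does not change noticeably as it turns.
- thumbscrew (a joint): Angle of the thumbscrew in rad: 0 = seated (hard stop), growing as it is backed off, counter-clockwise seen from above; turns freely up to 4.7 with about 0.06 N m friction. It starts 0.8 to 2.0 off its seat. At 0 the plate's long side lies along the jig's y; the plate turns with the angle.
- wax_block: Bystander: loose yellowish wax cake, 40 x 55 x 18 mm, in front of the jig.
- thread_spool: Bystander: loose wooden thread spool, 39 mm across, 58 mm high, standing behind the jig.
- eraser: Bystander: loose eraser, 23 x 50 x 13 mm, behind the jig.
Not all that is in view belongs to the job. What is shaped like the moulding but black or purple is not meant.

How it is judged:
By the outcome, as a careful person would: the job done as asked, in the order asked, and still so for the second after the job is handed in, while the arm keeps its last pose, push and grip.
It also fails if it takes over 54 s, if anything falls off the work surface, if the arm or the gripper's body presses on something with over 40 N, if the wrist force passes 120 N, or if a joint passes its speed limit or range.

ROBOT

A 7-joint arm with a two-finger parallel gripper is mounted at the origin on a cart in front of the work surface, level with it; the furniture and walls round the work are solid. World frame = base frame: x ahead of the robot, y to its left, z up, the work surface at z = 0. Lengths are in m, angles in rad, forces in N, time in s.
With the tool pointing down it reaches from about 0.35 to 0.9 m from the base axis. Payload 8.1 kg.
Tool frame: the origin (TCP) lies on the mounting face of the last link; the fingertips stand tips_ahead ahead of it and the grasp point (between the pads) lies 159 mm ahead of it (tips_ahead is the distance from the TCP to the fingertips, in m); z points along the fingers, x is the direction in which the jaws open and shut, and the axes are right-handed (so a half turn about z gives the same grasp; the last joint's range is limited). The gripper opens to 92 mm and grips with 3 to 60 N. Pads are 19 mm wide; open, the fingers measure 130 mm over their backs; the gripper's body (75 mm by 190 mm) begins 47 mm behind the grasp point.
Start: joints at [-1.207, 0.434, 0.025, 1.573, -0.012, 1.134, -0.075], TCP at [0.281, 0.558, 0.405] pointing down, gripper open.
Joint ranges: [-2.62, 2.62], [-0.44, 2.09], [-1.27, 1.32], [0.08, 2.57], [-1.32, 4.46], [0.12, 2], [-2.74, 2.74]. Speed limits (rad/s): [2.22, 2.22, 3.01, 3.01, 3.14, 3.14, 3.14].

INTERFACE

Orientations are given as a unit quaternion [x, y, z, w].
In Python, from rig import * gives the robot as it stands. The module is installed in compiled form; this text tells all that it offers.
- The arm moves only by the shell command python3 -m crank 'ROWS' [FORCE]. ROWS is JSON, a list of rows, each a list of 7 numbers: the finger opening in mm, from 0 to 91.8, then the shift along the world's x, y, z in mm, then the turn, a rotation vector about the world's x, y, z in degrees. A call has 1 to 12 rows; each row shifts and turns the commanded pose from where the row before left it; what a row does not reach is not made up. A row lasts 1/8 s, in which the tool goes at most 62.5 mm and 10.7 degrees, less where a joint would pass 70% of its speed; a pose out of reach is approached as far as the arm can. A call with a gripper value outside its range is refused whole. The fingers move at their own pace and stop on an object; FORCE is the grip in N (left out, the last holds). Time passes only in rows, so rows that do not move let the fingers close. It gives the time, the measured TCP pose, the force and the opening at its end, in the units of the state.
- get_obs(): the state, without advancing time (a new reading comes with each control period).
- camera(name): name is "side" or "top"; returns a dict with "image" (400x640x3 uint8, red, green, blue), "depth" (400x640 float32, m along the optical axis (not along the pixel's ray), 0 where there is no reading), "mtx" (3x3 intrinsics, pixels), "position" and "attitude" of the camera in the world. Camera axes: x right, y down, z forward; pixel columns grow to the right and rows downward; lengths in m; the calibration is good to about 2 mm. A picture is of the moment at which its call begins.
- sign_off(): hands the job in, once; it reports no verdict.
The state is a dict: "clock": time; "qpos": joint angles; "qvel": joint speeds; "joint_efforts": joint torques, N m; "tool_pos": TCP position; "orientation": TCP orientation; "contact_force": force on the tool from outside, world axes, zero at the start; "wrist_torque": the same for the moment, N m; "opening": opening from 0.0 (shut) to 1.0 (fully open).
Only numpy, scipy, OpenCV 4.12 (cv2) and the standard library are available. Lean on these libraries where they do the work, as an engineer would, in place of code of your own. Each camera call takes 0.05 s, during which the arm holds its last target.

## Working session

There is one attempt and no reset: what is moved stays moved. The work goes in short steps, Python scripts to look and compute and a shell command to move; the robot and the scene stay as the last step left them, time stands still between calls to the robot, and variables do not carry over. Pictures are saved under pics/ and viewed, and the job is handed in when it is done.

```bash
mkdir -p pics; ls
python3 - <<'E'
from rig import *
import cv2
print(get_obs())
for n in("side","top"):
    c=camera(n); cv2.imwrite(f"pics/{n}0.png",c["image"][:,:,::-1]); print(n,c["mtx"],c["position"],c["attitude"])
E
```

```text
pics
{'clock': 0.0, 'qpos': array([-1.20660527,  0.43524285,  0.02495117,  1.57406499, -0.01158494,
        1.13402207, -0.07508925]), 'qvel': array([-3.54174782e-05,  2.20880686e-04, -1.44006167e-03,  6.58009272e-04,
        7.33166767e-04,  1.77094669e-04, -1.71374392e-04]), 'joint_efforts': array([ 7.05928360e-04, -6.67846441e+01,  9.85373743e-01, -3.14463830e+01,
       -6.06004405e-02,  4.28175833e-02,  1.58176908e-04]), 'tool_pos': array([0.28118406, 0.5579262 , 0.40394458]), 'orientation': array([ 8.51484329e-01,  5.24379446e-01, -6.35948136e-04,  4.79224498e-04]), 'contact_force': array([0.40241199, 0.18274777, 0.69444638]), 'wrist_torque': array([-0.0243592 ,  0.02493578,  0.07688211]), 'opening': 0.999905571379285}
side [[507.55593894   0.         324.91843285]
 [  0.         507.55593894 199.72172345]
 [  0.           0.           1.        ]] [ 0.43385221 -0.75977767  0.54439546] [ 0.85984202 -0.04703794  0.03869139 -0.5069143 ]
top [[413.24507359   0.         318.06535551]
 [  0.         413.24507359 203.15052721]
 [  0.           0.           1.        ]] [0.48688503 0.07560746 1.02088469] [ 0.71411788 -0.69974737  0.01968943 -0.00126097]
```

View pics/side0.png

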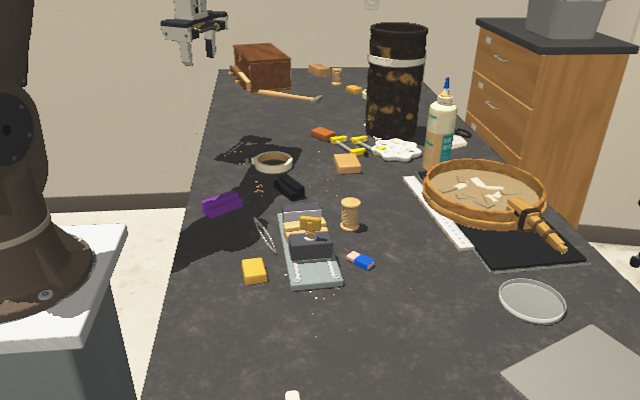

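View pics/top0.png

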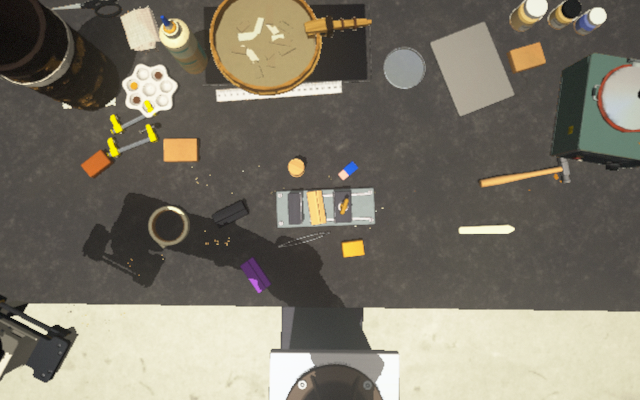

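```bash
cat > h.py <<'E'
from rig import *
import cv2, numpy as np
from scipy.spatial.transform import Rotation as R
def ray(c,u,v,z):
    K=c["mtx"]; d=R.from_quat(c["attitude"]).apply(np.linalg.inv(K)@[u,v,1.]); p=np.array(c["position"])
    return p+d*(z-p[2])/d[2]
def cloud(c):
    d=c["depth"]; v,u=np.mgrid[:d.shape[0],:d.shape[1]]
    P=np.stack([u,v,np.ones_like(u)],-1)@np.linalg.inv(c["mtx"]).T*d[...,None]
    W=R.from_quat(c["attitude"]).apply(P.reshape(-1,3))+c["position"]
    return W.reshape(*d.shape,3)
E
python3 - <<'E'
from h import *
c=camera("top");s=camera("side")
a=cv2.resize(c["image"][170:250,265:385],None,fx=6,fy=6,interpolation=cv2.INTER_CUBIC)
b=cv2.resize(s["image"][195:295,260:380],None,fx=6,fy=6,interpolation=cv2.INTER_CUBIC)
cv2.imwrite("pics/t1.png",a[:,:,::-1]);cv2.imwrite("pics/s1.png",b[:,:,::-1])
W=cloud(c)
np.set_printoptions(linewidth=250,precision=0,suppress=True)
print((W[184:232:2,270:382:3,2]*1000).round())
E
```

```text
[[  -0.    1.    1.    3.    4.    1.   -0.   -0.    2.    1.    1.    1.   -0.   -0.    0.    4.    0.   -2.    1.    1.    0.    1.    0.    1.   -1.    5.    3.    1.   -3.    2.    1.   -1.    3.    0.    1.    2.    5.    1.]
 [   2.   -1.   -2.    1.    1.    3.    1.    3.    0.   -1.   -3.   -0.   -2.    1.   -1.   -1.    2.   -1.   -2.    3.    3.   -0.    1.    2.    3.   -1.    1.   -2.    1.   -1.    0.    1.    1.    1.   -1.    1.    3.    1.]
 [   2.   -2.   -2.   -1.    2.    1.    1.    0.    4.   -2.   -0.    1.   -0.    0.    3.    0.    3.    3.    1.    0.   -1.    2.    0.    1.    2.   -1.   -0.   -1.    1.    3.   12.   13.   14.   12.   16.    1.   -3.   -3.]
 [   2.   -1.   -1.   -2.   -0.    1.   -1.    2.    3.    2.    1.   -2.   15.   15.   15.   12.   12.   16.   17.   15.   11.   14.   16.   13.   14.   12.   14.   17.   11.   17.   15.   16.   11.   16.   13.    1.    1.    2.]
 [   0.    3.    2.   17.   17.   14.   14.   17.   17.   17.   14.   16.   13.   44.   41.   41.   33.   32.   18.   13.   18.   14.   53.   51.   51.   55.   53.   15.   15. 
[... 3744 characters left out ...]
  -2.]
 [  -1.    2.    1.   15.   14.   16.   15.   14.   12.   15.   14.   13.   16.   14.   15.   11.   14.   17.   15.    2.    2.    0.    2.    1.   -1.    1.   -1.    0.    1.    2.   -1.    2.   -0.   -1.    3.   -0.   -2.    1.]
 [   0.   -1.    0.    1.    1.    2.   -0.    0.   -2.    1.    1.   -0.    3.   -1.    1.    3.    1.    2.   -2.    1.   -1.    2.   -3.    2.    1.   -0.    2.   -1.   -3.    1.   -2.    0.    1.    2.   -0.   -0.    3.    1.]
 [  -1.    3.    1.    5.    5.    2.    2.    1.   -1.    2.    3.    5.   -1.    1.    2.    1.    1.   -0.   -5.    1.    0.    1.    1.    1.   -2.    1.    3.    2.    0.   -3.    3.   -3.   -3.   -2.   -2.   -1.    1.   -1.]]
```

View pics/t1.png

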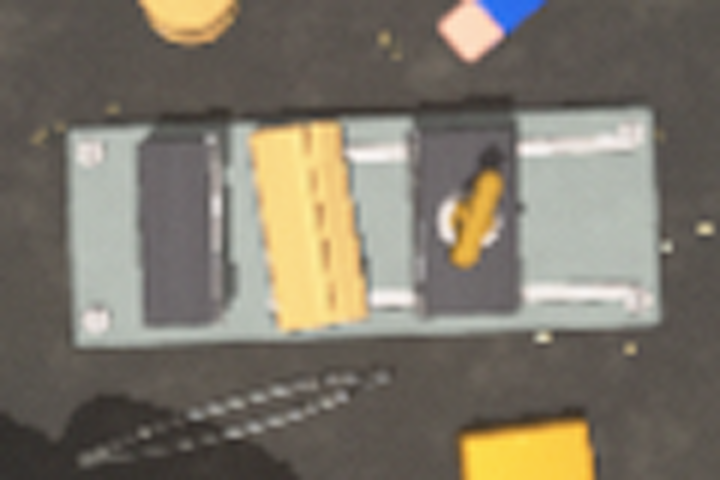

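View pics/s1.png

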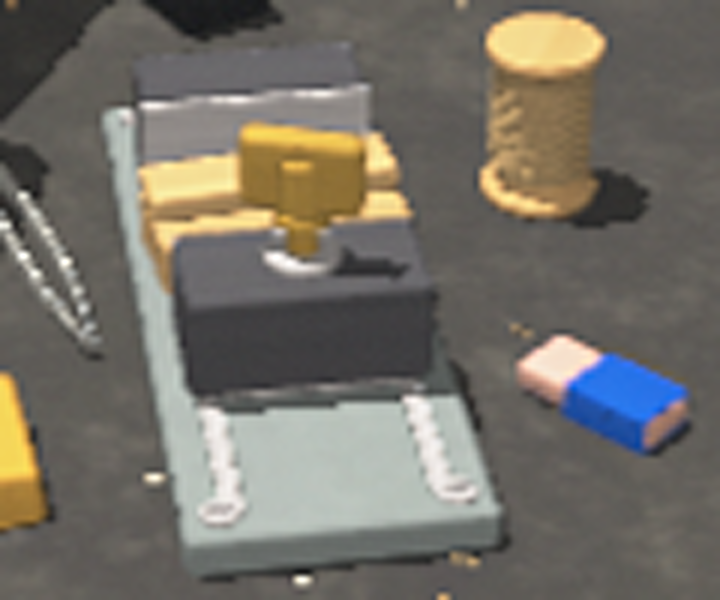

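```bash
cat >> h.py <<'E'
def paddle(c,ctr=None,lo=.085,hi=.1):
    W=cloud(c); m=(W[...,2]>lo)&(W[...,2]<hi)&(W[...,0]>.4)&(W[...,0]<.56)&(W[...,1]>-.06)&(W[...,1]<.16)
    v,u=np.nonzero(m)
    (pc,sz,ang)=cv2.minAreaRect(np.stack([u,v],1).astype(np.float32))
    q=W[m][:,:2].copy()
    P=np.array([ray(c,a,b,.094)[:2] for a,b in zip(u,v)]); mu=P.mean(0)
    w,V=np.linalg.eigh(np.cov((P-mu).T)); d=V[:,1]; d=d*np.sign(d[1])
    return mu,d,np.degrees(np.arctan2(-d[0],d[1])),m.sum(),np.sqrt(w)*np.sqrt(12)
E
python3 - <<'E'
from h import *
c=camera("top"); s=camera("side")
f=lambda x,y,z:ray(c,265+x/6,170+y/6,z)
C=[f(68,128,.014),f(652,108,.014),f(660,322,.014),f(77,347,.014)]
print(np.array(C)*1000,"ctr",sum(C)/4)
py=(C[0]+C[3]-C[1]-C[2])/2; print(np.linalg.norm(py),"yaw of jig y vs +y(ccw)",np.degrees(np.arctan2(-py[0],py[1])))
for k in [(415,130),(515,125),(520,312),(422,318),(140,135),(218,130),(222,322),(145,326)]: print("jaw corner",f(*k,.051)*1000)
print("paddle",paddle(c))
m=cv2.inRange(cv2.cvtColor(c["image"],cv2.COLOR_RGB2HSV),(15,130,60),(30,255,255))[180:235,330:355]
v,u=np.nonzero(m);print(len(u)); P=np.array([ray(c,a+330,b+180,.094)[:2] for a,b in zip(u,v)])
print(P.min(0),P.max(0),P.mean(0))
g=lambda x,y,z:ray(s,260+x/6,195+y/6,z)
print("side paddle top front L,R",g(240,126,.094),g(365,140,.094), "base",g(300,262,.0545))
E
```

```text
[[543.66508216 151.81831038  14.        ]
 [556.94623053 -85.8321637   14.        ]
 [469.73507927 -90.49680232  14.        ]
 [455.03396343 146.15396808  14.        ]] ctr [0.50634509 0.03041083 0.014     ]
0.23756297987418082 yaw of jig y vs +y(ccw) 3.3763550334396815
jaw corner [543.70823205  13.25426659  51.        ]
jaw corner [546.51674719 -26.01746653  51.        ]
jaw corner [473.21002027 -29.27224145  51.        ]
jaw corner [470.11422721   9.12725132  51.        ]
jaw corner [539.44164909 120.87278848  51.        ]
jaw corner [542.05242156  90.44316094  51.        ]
jaw corner [467.03293534  87.2966628   51.        ]
jaw corner [464.89162793 117.28044414  51.        ]
paddle (array([ 0.50860793, -0.00776044]), array([-0.94875095,  0.31602474]), np.float64(71.57731221203788), np.int64(79), array([0.01109212, 0.03513363]))
76
[ 0.49349864 -0.01552781] [0.52749835 0.0022878 ] [ 0.50963581 -0.00609283]
side paddle top front L,R [ 0.49028199 -0.0046573   0.094     ] [ 0.52536661 -0.01566473  0.094     ] base [ 0.50665468 -0.01740928  0.0545    ]
```

```bash
python3 -m crank '[[60,19,-47,-6,0,0,0.7],[60,19,-47,-6,0,0,0.7],[60,19,-47,-6,0,0,0.7],[60,19,-47,-6,0,0,0.7],[60,19,-47,-6,0,0,0.7],[60,19,-47,-6,0,0,0.7],[60,19,-47,-6,0,0,0.7],[60,19,-47,-6,0,0,0.7],[60,19,-47,-6,0,0,0.7],[60,19,-47,-6,0,0,0.7],[60,19,-47,-6,0,0,0.7],[60,19,-47,-6,0,0,0.7]]' 20; python3 -m crank '[[60,0,0,0,0,0,0],[60,0,0,0,0,0,0]]'
cat > st.py <<'E'
from h import *
o=get_obs(); r=R.from_quat(o["orientation"]); x=r.apply([1,0,0]); z=r.apply([0,0,1])
print("t%.2f"%o["clock"],"tcp",(o["tool_pos"]*1000).round(1),"yaw%.1f"%np.degrees(np.arctan2(x[1],x[0])),"z",z.round(3),"grasp",((o["tool_pos"]+.159*z)*1000).round(1),"F",o["contact_force"].round(1),"M",o["wrist_torque"].round(2),"op%.1f"%(o["opening"]*92),"q",o["qpos"].round(2))
E
python3 st.py
```

```text
clock: 1.8
tool_pos: [0.5098, -0.0074, 0.3327]
orientation: [0.811, 0.586, 0.0, 0.0]
contact_force: [1.0, 0.5, 0.1]
opening: 0.652
clock: 2.05
tool_pos: [0.5091, -0.0054, 0.3326]
orientation: [0.811, 0.585, -0.0, -0.0]
contact_force: [0.4, -0.1, -0.3]
opening: 0.656
t2.05 tcp [509.1  -5.4 332.6] yaw71.6 z [-0.  0. -1.] grasp [509.1  -5.4 173.6] F [ 0.4 -0.1 -0.3] M [-0.01  0.03 -0.03] op60.3 q [-0.27  0.33  0.23  1.96 -0.1   0.87  1.26]
```

```bash
python3 -m crank '[[60,0,-2,-15,0,0,0],[60,0,0,-15,0,0,0],[60,0,0,-15,0,0,0],[60,0,0,-10,0,0,0],[60,0,0,0,0,0,0]]' ; python3 st.py
python3 - <<'E'
from h import *
s=camera("side"); b=cv2.resize(s["image"][120:280,230:430],None,fx=4,fy=3.7)
cv2.imwrite("pics/s2.png",b[:,:,::-1])
E
```

```text
clock: 2.68
tool_pos: [0.509, -0.0078, 0.2768]
orientation: [0.811, 0.585, -0.001, -0.0]
contact_force: [-1.1, -0.6, -0.3]
opening: 0.651
t2.67 tcp [509.   -7.8 276.8] yaw71.7 z [-0.002 -0.    -1.   ] grasp [508.7  -7.8 117.8] F [-1.1 -0.6 -0.3] M [-0.02  0.01  0.03] op59.9 q [-0.25  0.4   0.21  2.01 -0.12  0.74  1.29]
```

View pics/s2.png

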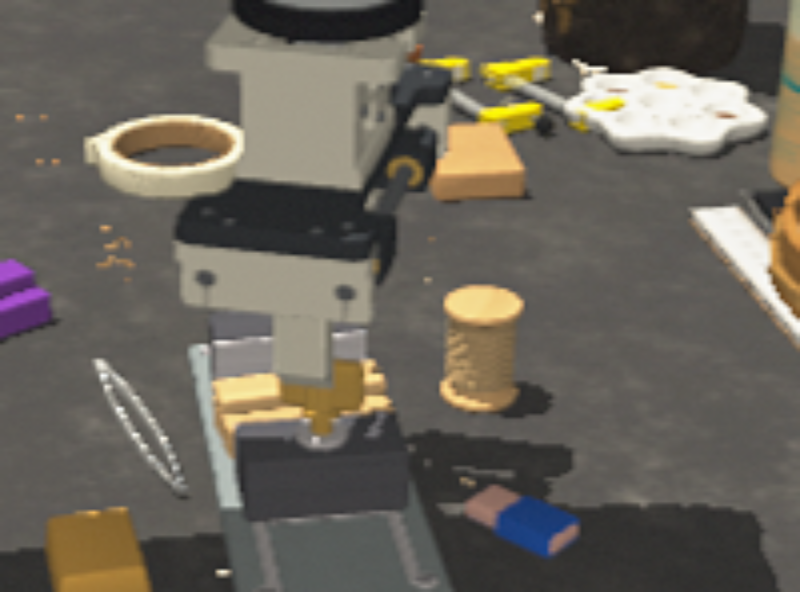

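The near finger (pixel ~300,345 in the crop) stands in front of the paddle (~320,385), still above it. The alignment is right, so I'll descend and grip.

```bash
python3 -m crank '[[60,0,0,-12,0,0,0],[60,0,0,-12,0,0,0],[60,0,0,-9,0,0,0],[60,0,0,0,0,0,0]]' ; python3 st.py;  python3 -m crank '[[30,0,0,0,0,0,0],[20,0,0,0,0,0,0],[14,0,0,0,0,0,0],[12,0,0,0,0,0,0]]' 15; python3 st.py
```

```text
clock: 3.22
tool_pos: [0.509, -0.0079, 0.2439]
orientation: [0.811, 0.585, -0.001, -0.0]
contact_force: [-0.0, -0.7, 0.2]
opening: 0.652
t3.23 tcp [509.   -7.9 243.9] yaw71.6 z [-0.002 -0.    -1.   ] grasp [508.7  -8.   84.9] F [-0.  -0.7  0.2] M [-0.03  0.04 -0.02] op59.9 q [-0.24  0.46  0.2   2.04 -0.14  0.66  1.3 ]
clock: 3.72
tool_pos: [0.5093, -0.0079, 0.2449]
orientation: [0.811, 0.585, 0.0, 0.0]
contact_force: [0.1, -0.5, 0.5]
opening: 0.266
t3.73 tcp [509.3  -7.9 244.9] yaw71.6 z [ 0.  0. -1.] grasp [509.4  -7.9  85.9] F [ 0.1 -0.5  0.5] M [-0.03  0.03 -0.01] op24.4 q [-0.24  0.45  0.2   2.04 -0.14  0.66  1.3 ]
```

```bash
python3 -m crank '[[10,0,0,0,0,0,0],[8,0,0,0,0,0,0],[5,0,0,0,0,0,0],[2,0,0,0,0,0,0]]' 20; python3 st.py;  python3 -m crank '[[2,0,0,0,0,0,0],[2,0,0,0,0,0,0]]'; python3 st.py
```

```text
clock: 4.22
tool_pos: [0.5093, -0.0082, 0.2457]
orientation: [0.811, 0.585, 0.0, 0.0]
contact_force: [-4.5, -2.0, 14.2]
opening: 0.105
t4.22 tcp [509.3  -8.2 245.7] yaw71.6 z [ 0.  0. -1.] grasp [509.3  -8.2  86.7] F [-4.5 -2.  14.2] M [-0.21  1.09  0.01] op9.6 q [-0.24  0.45  0.2   2.04 -0.14  0.66  1.3 ]
clock: 4.47
tool_pos: [0.5093, -0.0082, 0.2457]
orientation: [0.811, 0.585, 0.0, 0.0]
contact_force: [-4.3, -1.5, 14.4]
opening: 0.109
t4.47 tcp [509.3  -8.2 245.7] yaw71.6 z [ 0.  0. -1.] grasp [509.4  -8.2  86.7] F [-4.3 -1.5 14.4] M [-0.25  1.07  0.04] op10.0 q [-0.24  0.45  0.2   2.04 -0.14  0.66  1.3 ]
```

```bash
python3 -m crank '[[20,0,0,0,0,0,0],[20,0,0,0,0,0,0]]'; python3 st.py;  python3 -m crank '[[20,0,0,4,0,0,0],[10,0,0,0,0,0,0],[2,0,0,0,0,0,0],[2,0,0,0,0,0,0],[2,0,0,0,0,0,0]]'; python3 st.py
```

```text
clock: 4.72
tool_pos: [0.5103, -0.0069, 0.246]
orientation: [0.811, 0.586, 0.002, 0.0]
contact_force: [0.3, 4.5, 10.7]
opening: 0.212
t4.72 tcp [510.3  -6.9 246. ] yaw71.7 z [ 0.003  0.002 -1.   ] grasp [510.9  -6.6  87. ] F [ 0.3  4.5 10.7] M [ 0.97  0.04 -0.06] op19.5 q [-0.24  0.45  0.2   2.04 -0.14  0.66  1.3 ]
clock: 5.35
tool_pos: [0.509, -0.0084, 0.2487]
orientation: [0.811, 0.585, -0.0, -0.0]
contact_force: [-2.3, -3.0, 5.4]
opening: 0.105
t5.35 tcp [509.   -8.4 248.7] yaw71.6 z [-0.001 -0.    -1.   ] grasp [508.8  -8.5  89.7] F [-2.3 -3.   5.4] M [-0.55  0.6   0.05] op9.6 q [-0.24  0.45  0.2   2.04 -0.14  0.67  1.3 ]
```

```bash
python3 -m crank '[[22,0,0,1,0,0,0],[22,0,0,0,0,0,0]]'; python3 st.py;  python3 -m crank '[[10,0,0,0,0,0,0],[2,0,0,0,0,0,0],[2,0,0,0,0,0,0],[2,0,0,0,0,0,0]]'; python3 st.py;python3 - <<'E'
from h import *
s=camera("side"); b=cv2.resize(s["image"][150:250,250:375],None,fx=6,fy=6,interpolation=cv2.INTER_CUBIC)
cv2.imwrite("pics/s3.png",b[:,:,::-1])
E
```

```text
clock: 5.6
tool_pos: [0.5094, -0.0077, 0.2497]
orientation: [0.811, 0.585, 0.0, -0.0]
contact_force: [-0.0, 0.0, 0.1]
opening: 0.233
t5.60 tcp [509.4  -7.7 249.7] yaw71.7 z [ 0.  0. -1.] grasp [509.4  -7.6  90.7] F [-0.   0.   0.1] M [ 0.01 -0.05 -0.  ] op21.4 q [-0.24  0.45  0.2   2.04 -0.14  0.67  1.3 ]
clock: 6.1
tool_pos: [0.5091, -0.0079, 0.2496]
orientation: [0.811, 0.585, -0.0, -0.0]
contact_force: [-2.1, -0.8, 0.2]
opening: 0.105
t6.10 tcp [509.1  -7.9 249.6] yaw71.6 z [-0. -0. -1.] grasp [509.1  -7.9  90.6] F [-2.1 -0.8  0.2] M [-0.11  0.16  0.04] op9.7 q [-0.24  0.45  0.2   2.04 -0.14  0.67  1.3 ]
```

View pics/s3.png

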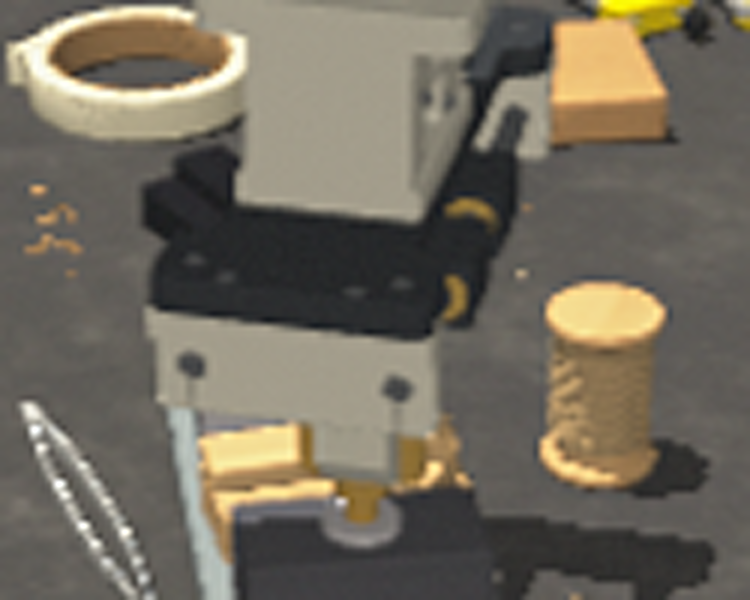

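The fingers hold the plate (~355,450) just above the boss, with no vertical load. Now I'll slide the jaw.

```bash
python3 -m crank '[[2,-0.3,5,0,0,0,0],[2,-0.3,5,0,0,0,0],[2,-0.3,5,0,0,0,0],[2,-0.3,5,0,0,0,0],[2,0,0,0,0,0,0]]' 30; python3 st.py;  python3 -m crank '[[2,-0.2,3,0,0,0,0],[2,-0.2,3,0,0,0,0],[2,0,0,0,0,0,0]]'; python3 st.py
```

```text
clock: 6.78
tool_pos: [0.5079, 0.0131, 0.2497]
orientation: [0.81, 0.586, 0.0, -0.0]
contact_force: [-1.4, 1.1, -1.4]
opening: 0.108
t6.78 tcp [507.9  13.1 249.7] yaw71.7 z [-0.     0.001 -1.   ] grasp [507.9  13.3  90.7] F [-1.4  1.1 -1.4] M [ 0.08  0.29 -0.  ] op10.0 q [-0.28  0.44  0.2   2.04 -0.14  0.67  1.26]
clock: 7.15
tool_pos: [0.5076, 0.0184, 0.2497]
orientation: [0.811, 0.585, -0.0, -0.0]
contact_force: [-1.4, -2.6, -3.0]
opening: 0.101
t7.15 tcp [507.6  18.4 249.7] yaw71.7 z [-0.  0. -1.] grasp [507.6  18.5  90.7] F [-1.4 -2.6 -3. ] M [-0.4   0.31  0.04] op9.3 q [-0.29  0.44  0.2   2.04 -0.14  0.67  1.25]
```

```bash
python3 -m crank '[[2,-0.1,2,0,0,0,0],[2,-0.1,2,0,0,0,0],[2,-0.1,2,0,0,0,0],[2,-0.1,2,0,0,0,0],[2,0,0,0,0,0,0]]'; python3 st.py;  python3 -m crank '[[2,0,1,0,0,0,0],[2,-0.1,1,0,0,0,0],[2,0,1,0,0,0,0],[2,0,0,0,0,0,0]]'; python3 st.py;python3 - <<'E'
from h import *
s=camera("side"); b=cv2.resize(s["image"][150:250,250:375],None,fx=6,fy=6,interpolation=cv2.INTER_CUBIC)
cv2.imwrite("pics/s4.png",b[:,:,::-1])
s=camera("top"); b=cv2.resize(s["image"][170:250,265:385],None,fx=6,fy=6,interpolation=cv2.INTER_CUBIC)
cv2.imwrite("pics/t4.png",b[:,:,::-1])
E
```

```text
clock: 7.78
tool_pos: [0.5072, 0.0265, 0.2497]
orientation: [0.811, 0.586, -0.0, -0.0]
contact_force: [-2.8, -2.4, -3.9]
opening: 0.106
t7.78 tcp [507.2  26.5 249.7] yaw71.7 z [-0.  0. -1.] grasp [507.1  26.6  90.7] F [-2.8 -2.4 -3.9] M [-0.54  0.46  0.01] op9.7 q [-0.31  0.44  0.2   2.04 -0.14  0.67  1.23]
clock: 8.28
tool_pos: [0.5071, 0.0293, 0.2497]
orientation: [0.811, 0.585, -0.0, -0.0]
contact_force: [-2.1, -4.0, -3.2]
opening: 0.106
t8.28 tcp [507.1  29.3 249.7] yaw71.7 z [-0.  0. -1.] grasp [507.   29.3  90.7] F [-2.1 -4.  -3.2] M [-0.76  0.63 -0.01] op9.7 q [-0.31  0.44  0.2   2.04 -0.14  0.67  1.22]
```

View pics/s4.png

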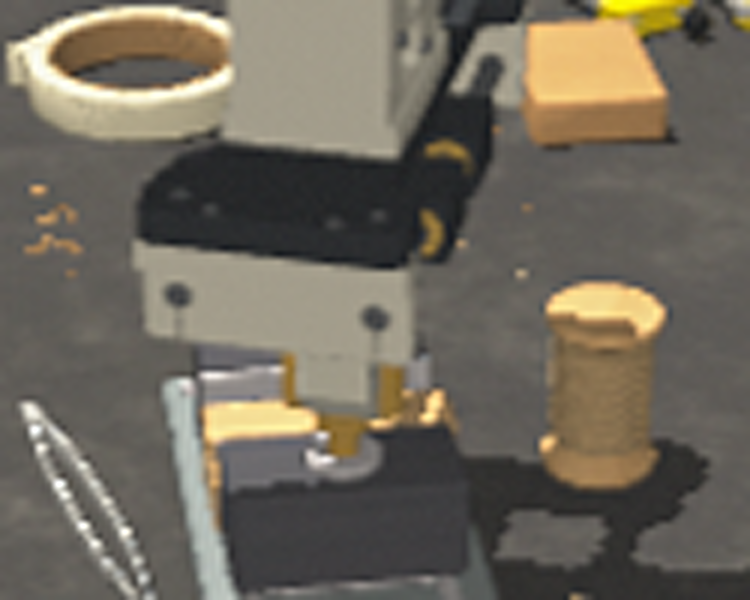

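View pics/t4.png

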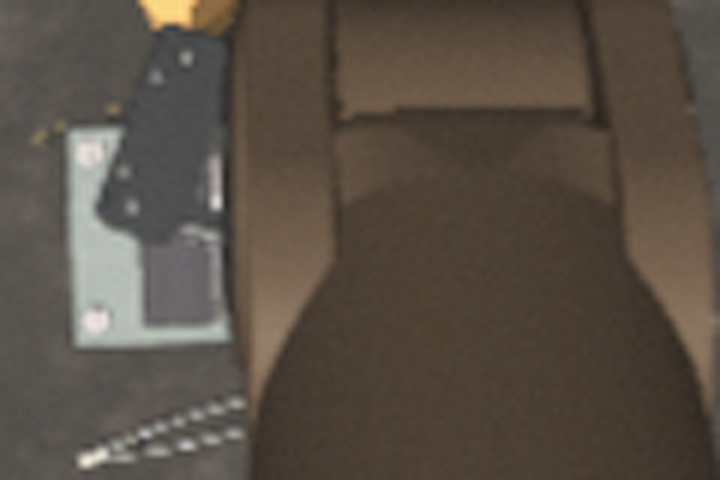

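The jaw is almost on the moulding (~300,420), and the top view is hidden by the arm. I'll go on in 1 mm rows, watching force.

```bash
for i in 1; do python3 -m crank '[[2,0,1,0,0,0,0],[2,-0.1,1,0,0,0,0],[2,0,0,0,0,0,0]]'; python3 st.py;  python3 -m crank '[[2,0,1,0,0,0,0],[2,0,0,0,0,0,0]]'; python3 st.py;  python3 -m crank '[[2,-0.1,1,0,0,0,0],[2,0,0,0,0,0,0]]'; python3 st.py; done
```

```text
clock: 8.75
tool_pos: [0.507, 0.0312, 0.2497]
orientation: [0.811, 0.585, -0.0, -0.0]
contact_force: [-3.5, -2.9, -3.0]
opening: 0.105
t8.75 tcp [507.   31.2 249.7] yaw71.7 z [-0.  0. -1.] grasp [506.9  31.2  90.7] F [-3.5 -2.9 -3. ] M [-0.77  0.75  0.04] op9.6 q [-0.32  0.44  0.2   2.04 -0.14  0.67  1.22]
clock: 9.0
tool_pos: [0.5069, 0.0321, 0.2497]
orientation: [0.811, 0.585, -0.0, -0.0]
contact_force: [-4.0, -3.5, -1.8]
opening: 0.107
t9.00 tcp [506.9  32.1 249.7] yaw71.6 z [-0.  0. -1.] grasp [506.8  32.1  90.7] F [-4.  -3.5 -1.8] M [-0.74  0.79  0.06] op9.8 q [-0.32  0.44  0.2   2.04 -0.14  0.67  1.22]
clock: 9.25
tool_pos: [0.5069, 0.0331, 0.2497]
orientation: [0.811, 0.585, -0.0, -0.0]
contact_force: [-3.6, -4.3, -2.7]
opening: 0.108
t9.25 tcp [506.9  33.1 249.7] yaw71.6 z [-0.  0. -1.] grasp [506.8  33.1  90.7] F [-3.6 -4.3 -2.7] M [-0.77  0.76  0.02] op9.9 q [-0.32  0.44  0.2   2.04 -0.14  0.67  1.22]
```

```bash
for i in 1; do python3 -m crank '[[2,-0.4,1,0,0,0,0],[2,0,0,0,0,0,0]]'; python3 st.py;  python3 -m crank '[[2,-0.1,1,0,0,0,0],[2,0,0,0,0,0,0]]'; python3 st.py;  python3 -m crank '[[2,-0.1,1,0,0,0,0],[2,0,0,0,0,0,0]]'; python3 st.py; done | grep tcp
```

```text
t9.50 tcp [506.7  33.9 249.7] yaw71.6 z [ 0. -0. -1.] grasp [506.7  33.8  90.7] F [-2.3 -5.1 -4.1] M [-1.1   0.47 -0.  ] op10.0 q [-0.32  0.44  0.2   2.04 -0.14  0.67  1.21]
t9.75 tcp [506.6  34.1 249.7] yaw71.6 z [ 0.    -0.001 -1.   ] grasp [506.7  33.9  90.7] F [-1.7 -7.6 -3.9] M [-1.74  0.44  0.05] op9.9 q [-0.32  0.44  0.2   2.04 -0.14  0.67  1.21]
t10.00 tcp [506.6  34.3 249.7] yaw71.5 z [ 0.001 -0.002 -1.   ] grasp [506.7  33.9  90.7] F [ -1.  -11.4  -4.1] M [-2.39  0.3   0.1 ] op10.0 q [-0.33  0.44  0.2   2.04 -0.13  0.67  1.21]
```

Contact at 41.9 mm of travel (expected about 42), with force rising to 11 N, so the jaw is shut. Now I'll turn clockwise.

```bash
python3 -m crank '[[2,0,0,0,0,0,-4],[2,0,0,0,0,0,-7],[2,0,0,0,0,0,-7],[2,0,0,0,0,0,-7],[2,0,0,0,0,0,-5],[2,0,0,0,0,0,0]]'|tail -1; python3 st.py; python3 -m crank '[[2,0,0,0,0,0,-6],[2,0,0,0,0,0,-7],[2,0,0,0,0,0,-7],[2,0,0,0,0,0,-5],[2,0,0,0,0,0,0]]'|tail -1; python3 st.py
python3 - <<'E'
from h import *
s=camera("side"); b=cv2.resize(s["image"][150:250,250:375],None,fx=6,fy=6,interpolation=cv2.INTER_CUBIC)
cv2.imwrite("pics/s5.png",b[:,:,::-1])
E
```

```text
opening: 0.109
t10.75 tcp [506.3  33.7 249.7] yaw41.4 z [-0.    -0.003 -1.   ] grasp [506.3  33.3  90.7] F [ -3.4 -13.1  -2. ] M [-2.96  0.76 -0.1 ] op10.0 q [-0.43  0.45  0.35  2.05 -0.24  0.68  0.79]
opening: 0.107
t11.38 tcp [505.8  33.5 249.7] yaw16.4 z [-0.001 -0.003 -1.   ] grasp [505.7  32.9  90.7] F [ -5.7 -15.3   1.1] M [-3.18  1.27 -0.04] op9.8 q [-0.52  0.47  0.47  2.06 -0.32  0.69  0.44]
```

View pics/s5.png

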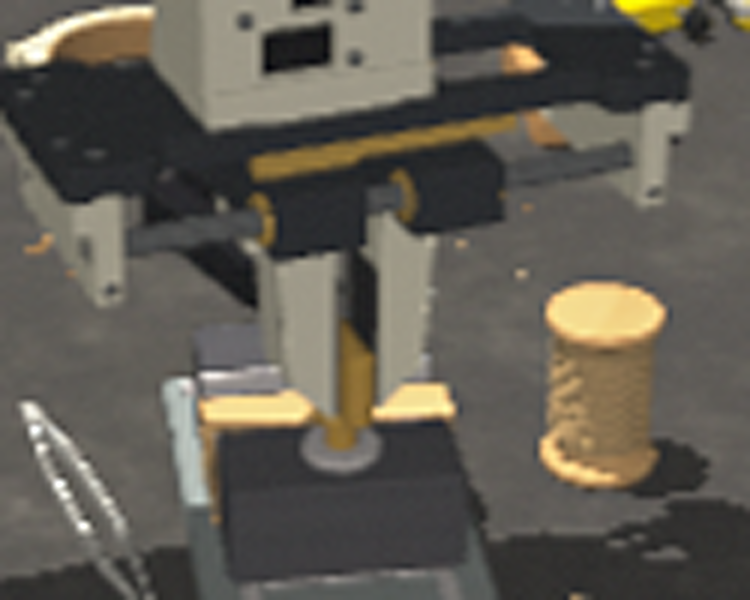

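```bash
for i in 1; do python3 -m crank '[[2,0.2,-0.2,0,0,0,-4],[2,0,0,0,0,0,-4],[2,0,0,0,0,0,0]]'; python3 st.py;  python3 -m crank '[[2,0,0,0,0,0,-2],[2,0,0,0,0,0,0]]'; python3 st.py;  python3 -m crank '[[2,0,0,0,0,0,-2],[2,0,0,0,0,0,0]]'; python3 st.py; done | grep tcp
```

```text
t11.80 tcp [505.7  33.3 249.6] yaw8.4 z [-0.002 -0.003 -1.   ] grasp [505.4  32.9  90.6] F [ -7.9 -13.8   1.8] M [-3.14  1.67  0.  ] op9.5 q [-0.55  0.48  0.51  2.06 -0.35  0.69  0.34]
t12.05 tcp [505.7  33.3 249.7] yaw6.5 z [-0.002 -0.003 -1.   ] grasp [505.4  32.8  90.7] F [ -7.2 -14.6   3.1] M [-3.11  1.63 -0.03] op9.5 q [-0.56  0.48  0.52  2.06 -0.36  0.69  0.31]
t12.30 tcp [505.6  33.3 249.6] yaw4.5 z [-0.002 -0.003 -1.   ] grasp [505.3  32.8  90.6] F [ -7.2 -14.1   3.2] M [-3.17  1.74 -0.02] op10.0 q [-0.56  0.48  0.53  2.06 -0.37  0.7   0.28]
```

```bash
for i in 1; do python3 -m crank '[[2,-0.8,0,0,0,0,-2],[2,0,0,0,0,0,0]]'; python3 st.py;  python3 -m crank '[[2,0,0,0,0,0,-2],[2,0,0,0,0,0,0]]'; python3 st.py;  python3 -m crank '[[2,0,0,0,0,0,-1.5],[2,0,0,0,0,0,0]]'; python3 st.py; done | grep tcp
```

```text
t12.55 tcp [505.4  33.4 249.7] yaw2.5 z [-0.    -0.003 -1.   ] grasp [505.3  32.9  90.7] F [ -5.  -14.9  -1.1] M [-3.19  1.13  0.19] op9.9 q [-0.57  0.48  0.54  2.06 -0.37  0.7   0.25]
t12.80 tcp [505.3  33.4 249.7] yaw0.5 z [-0.001 -0.003 -1.   ] grasp [505.3  32.9  90.7] F [ -5.2 -14.4  -0.4] M [-3.28  1.17  0.57] op10.0 q [-0.58  0.48  0.55  2.06 -0.38  0.7   0.23]
t13.05 tcp [505.3  33.5 249.7] yaw-0.9 z [-0.001 -0.003 -1.   ] grasp [505.2  33.   90.7] F [ -5.3 -14.8   1. ] M [-3.23  1.16  0.59] op10.5 q [-0.58  0.48  0.56  2.06 -0.39  0.7   0.21]
```

Reaction torque rose from 2.5° tool yaw and levelled at 0.59 N m. The jig's own yaw is 3.4°, so the screw is seated. Now I'll back off to 93.4°.

```bash
python3 -m crank '[[2,0,0,0,0,0,4],[2,0,0,0,0,0,7],[2,0,0,0,0,0,7],[2,0,0,0,0,0,7],[2,0,0,0,0,0,6],[2,0,0,0,0,0,0]]'|tail -1; python3 st.py; python3 -m crank '[[2,0,0,0,0,0,7],[2,0,0,0,0,0,7],[2,0,0,0,0,0,7],[2,0,0,0,0,0,7],[2,0,0,0,0,0,2],[2,0,0,0,0,0,0]]'|tail -1; python3 st.py
```

```text
opening: 0.109
t13.80 tcp [505.8  33.6 249.7] yaw30.1 z [ 0.    -0.003 -1.   ] grasp [505.9  33.2  90.7] F [ -2.3 -13.6  -3.6] M [-2.85  0.56  0.05] op10.0 q [-0.47  0.46  0.4   2.05 -0.28  0.68  0.63]
opening: 0.108
t14.55 tcp [506.2  34.  249.7] yaw60.1 z [ 0.001 -0.002 -1.   ] grasp [506.4  33.7  90.7] F [ -0.5 -10.   -5.3] M [-2.38  0.13  0.12] op10.0 q [-0.36  0.45  0.25  2.04 -0.17  0.67  1.05]
```

```bash
python3 -m crank '[[2,0,0,0,0,0,6],[2,0,0,0,0,0,7],[2,0,0,0,0,0,7],[2,0,0,0,0,0,7],[2,0,0,0,0,0,6.3],[2,0,0,0,0,0,0],[2,0,0,0,0,0,0]]'|tail -1; python3 st.py
python3 - <<'E'
from h import *
s=camera("side"); b=cv2.resize(s["image"][150:250,250:375],None,fx=6,fy=6,interpolation=cv2.INTER_CUBIC)
cv2.imwrite("pics/s6.png",b[:,:,::-1])
s=camera("top"); b=cv2.resize(s["image"][170:250,265:385],None,fx=6,fy=6,interpolation=cv2.INTER_CUBIC)
cv2.imwrite("pics/t6.png",b[:,:,::-1])
E
```

```text
opening: 0.107
t15.43 tcp [506.3  34.7 249.7] yaw93.4 z [ 0.001 -0.001 -1.   ] grasp [506.6  34.5  90.7] F [ 0.3 -7.8 -6.5] M [-1.81 -0.03  0.04] op9.9 q [-0.24  0.44  0.09  2.03 -0.06  0.67  1.52]
```

View pics/s6.png

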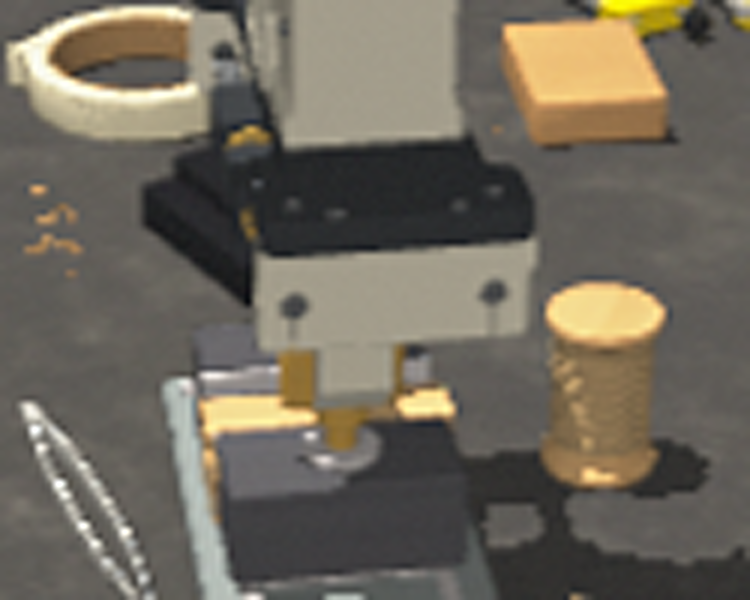

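View pics/t6.png

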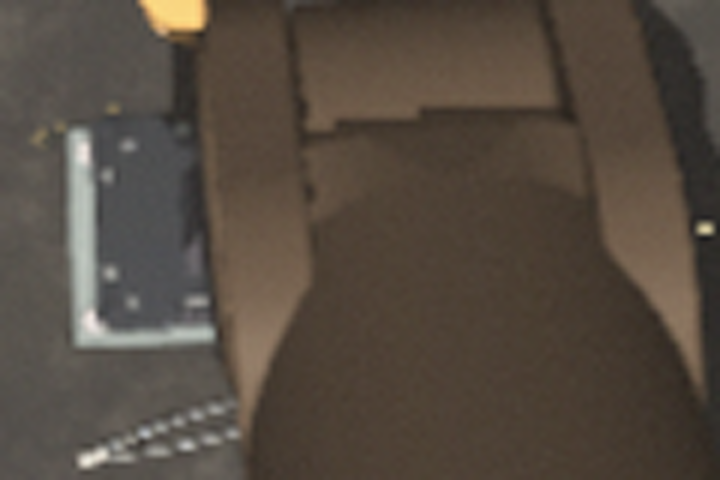

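The plate now lies across the jig (~340,375) in the fingers and the jaw is unmoved. I'll add a slight push and run a last check of the jaw and bystanders.

```bash
python3 -m crank '[[2,0,0.5,0,0,0,0],[2,0,0,0,0,0,0],[2,0,0,0,0,0,0]]'|tail -1; python3 st.py
python3 - <<'E'
from h import *
s=camera("side"); im=s["image"]
cv2.imwrite("pics/s7.png",cv2.resize(im[140:300,190:400],None,fx=3.7,fy=3.7)[:,:,::-1])
a=cv2.imread("pics/side0.png")[:,:,::-1]
for n,(y0,y1,x0,x1) in dict(wax=(255,288,238,270),spool=(210,232,338,364),eraser=(248,272,344,378)).items():
    print(n,np.abs(im[y0:y1,x0:x1].astype(int)-a[y0:y1,x0:x1]).mean())
W=cloud(s); 
# jaw top plane / back edge
m=(abs(W[...,2]-.051)<.004)&(W[...,0]>.46)&(W[...,0]<.55)&(W[...,1]>-.04)&(W[...,1]<.075)
p=W[m]; e=np.array([-np.sin(np.radians(3.4)),np.cos(np.radians(3.4))]); t=(p[:,:2]-[.5063,.0304])@e
print("jaw top along jig y",np.percentile(t,[1,99]).round(4))
E
```

```text
opening: 0.104
t15.90 tcp [506.4  34.8 249.7] yaw93.3 z [ 0.001 -0.002 -1.   ] grasp [506.6  34.5  90.7] F [ 0.5 -9.4 -6.5] M [-2.13 -0.14  0.01] op9.6 q [-0.25  0.44  0.09  2.03 -0.06  0.67  1.52]
wax 43.13636363636363
spool 10.191142191142191
eraser 46.01470588235294
jaw top along jig y [-0.0181  0.0224]
```

View pics/s7.png

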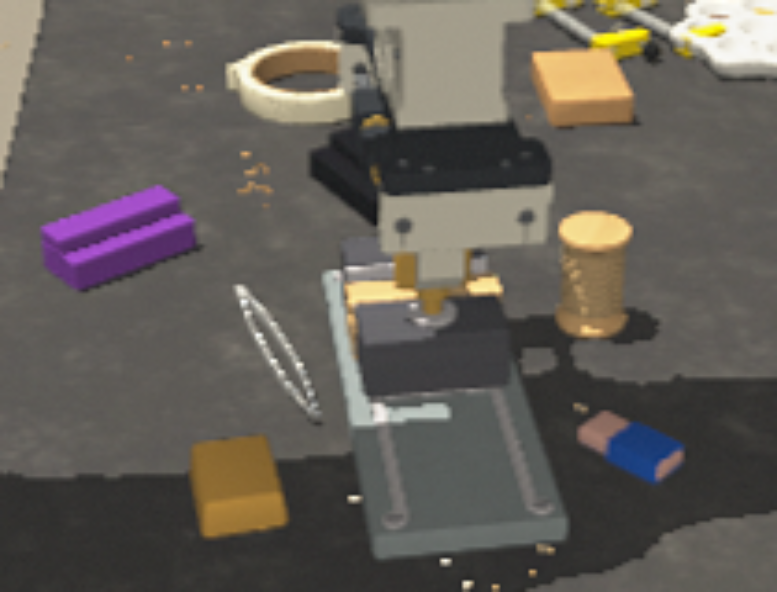

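The wax (~240,485), eraser (~630,445) and spool (~593,275) are where they were. The pixel differences are only the arm's shadow. The moulding sits square between the jaws.

```bash
python3 -c "
from rig import *
print(sign_off())"; python3 st.py
```

```text
the job is handed in; nothing more can be done
None
the job is handed in; nothing more can be done
```

The jaw is shut on the moulding, the thumbscrew is seated and backed off a quarter turn, and the job is handed in at about 16 s with the gripper still holding the plate.

- **Closing the jaw:** I gripped the thumb-piece and slid the jaw 41.9 mm (about 42 expected), until it stopped on the moulding at about 11 N. The push stayed between 8 and 15 N for the rest of the job.
- **Seating:** I turned clockwise about 68°, until the torque rose at 2.5° tool yaw and levelled at 0.59 N m. The jig itself lies at 3.4°, so that is where the seat should be. The tool went about 4° past that point, with the fingers giving or slipping on the plate.
- **Backing off:** I turned counter-clockwise to tool yaw 93.3°, which is 90° off the seat going by the jig's direction. The plate reads as lying across the jig in the side view, but its final angle comes from the tool yaw; I did not measure it separately.
- **Last checks:**
  - The push was 9.4 N and the opening 9.6 mm on the 10 mm plate.
  - The depth image put the jaw face at +22.4 mm in the jig frame. That leaves a gap of about 37.6 mm against the expected 36, which is within calibration error.
  - An automatic before-and-after picture comparison flagged the wax and eraser. On viewing, all three bystanders stood where they were, and the difference was the arm's shadow.
  - The top camera was hidden by the arm, so I could not confirm the final state from above.
- **First grasp:** It sat too low and pressed on the screw's collar or boss with about 14 N. I raised the tool and gripped again before moving anything.

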